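# Find the loaded mill jar and shut it in the tumbler

## Task

One of the three identical porcelain jars in the wooden rack is loaded and clearly heavier; the other two are empty. Find the heavy one by feeling its weight, lower it gently into the open tilted holder of the tumbler until it sits fully home, and close the red hinged half over it until the edges meet. Leave both empty jars seated in their own pockets of the rack, and do not drop any jar or disturb the other pots and things on the table.

Things in the scene. Friction and masses are not known exactly. Their poses are not given: they have to be found in the camera images.
- jar_a: one of three look-alike closed porcelain jars, white: body 65 mm across, 110 mm long, square blue knob 32 x 32 x 40 mm on top (middle 130 mm above the origin). Origin: centre of the underside; z along the axis to the knob; x, y square to the knob's faces. Starts seated in a rack pocket, leaning 30 degrees to the rack's front. Only weight tells: empty 0.28 to 0.42 kg, loaded 0.70 to 0.85 kg
- jar_b: one of three look-alike closed porcelain jars, white: body 65 mm across, 110 mm long, square blue knob 32 x 32 x 40 mm on top (middle 130 mm above the origin). Origin: centre of the underside; z along the axis to the knob; x, y square to the knob's faces. Starts seated in a rack pocket, leaning 30 degrees to the rack's front. Only weight tells: empty 0.28 to 0.42 kg, loaded 0.70 to 0.85 kg
- jar_c: one of three look-alike closed porcelain jars, white: body 65 mm across, 110 mm long, square blue knob 32 x 32 x 40 mm on top (middle 130 mm above the origin). Origin: centre of the underside; z along the axis to the knob; x, y square to the knob's faces. Starts seated in a rack pocket, leaning 30 degrees to the rack's front. Only weight tells: empty 0.28 to 0.42 kg, loaded 0.70 to 0.85 kg
- rack: fixed wooden rack, three slick white plastic pockets side by side, 85 mm apart along its y, all leaning 30 degrees towards its -x (front). Each pocket: a floor plate square to the jar's axis and, on the jar's downhill (front) side, a 90 degree V of two plates 68 mm high; open uphill and at the top. Origin on the table under the rack
- mill: grey jar tumbler housing, 200 x 170 mm, that carries the tilted clamshell holder; origin on the table under it; its yaw is the holder's; fixed
- holder: fixed aluminium half of the clamshell, slick inside: a floor and a 90 degree V, 88 mm high, fitting the jar like a rack pocket. Origin: centre of the floor, where a seated jar's underside centre lies; z: the seated jar's axis, leaning 30 degrees towards the mill's -x; x uphill, y across. The jar rests on the floor and against the V on its -x side. Hinge line parallel to z at x = 0, y = +64 mm
- shell (a joint): angle (rad) of the red upper half of the clamshell about that hinge line: 0 closed, edges together; 1.6 fully open. It stays where it is left (about 2 N at the pin moves it). Opening turns it counterclockwise about the holder's +z
- shell_pin (a point): grip point on the red half's black handle: a round pin, 14 mm thick, parallel to the holder's z, whose top is 15 mm above this point; fingers may reach 30 mm below this point. With the half closed, the point is at (75, 0, 122) mm in the holder's frame; it moves on a circle about the hinge line
- can: bystander: blue drinks can, 62 mm across, 115 mm tall; origin at the centre of its underside
- bowl: bystander: cream bisque bowl, 110 mm across, 50 mm tall; origin at the centre of its underside
- cup: bystander: pinkish bisque cup, 76 mm across, 80 mm tall; origin at the centre of its underside
- wax: bystander: white lidded tub with a paper label, 76 mm across, 75 mm tall; origin at the centre of its underside
- brush: bystander: brush about 180 mm long, lying flat; origin at the centre of its underside
- vase: bystander: grey vase, 110 mm across, 200 mm tall; origin at the centre of its underside

How it is judged:
By the outcome, as a careful person would: the job done as asked, in the order asked, and still so for the second after the job is handed in, with the robot touching nothing.
It also fails if it takes over 72 s, if anything falls off the work surface, if the arm or the gripper's body presses on something with over 40 N, if the wrist force passes 120 N, or if a joint passes its speed limit or range.

## Robot

A 6-joint arm with a two-finger parallel gripper is mounted at the origin on the work surface. World frame = base frame: x ahead of the robot, y to its left, z up, the work surface at z = 0. Lengths are in m, angles in rad, forces in N, time in s.
With the tool pointing down it reaches from about 0.35 to 0.975 m from the base axis. Payload 4.9 kg.
Tool frame: the origin (TCP) lies at the very end of the fingers, on their centre line; the grasp point (between the pads) lies ctrl.hold_point_z behind it (ctrl.hold_point_z is the distance from the TCP to the grasp point, in m); z points along the fingers, y is the line along which they close (so a half turn about z gives the same grasp; the last joint's range is limited). The gripper opens to 85 mm and grips with 20 to 120 N. Pads are 22 mm wide; open, the fingers measure 114 mm over their backs; the gripper's body (76 mm by 85 mm) begins 54 mm behind the grasp point. The pads swing forward as they close: fully open they stand 13 mm farther back than shut.
Start: joints at [1.078, 0.053, 1.613, -0, 1.476, -0.119], TCP at [0.228, 0.582, 0.231] pointing down, gripper open.
Joint ranges: [-3.01, 3.01], [-1.01, 2.22], [0.06, 2.58], [-1.02, 4.17], [0.09, 2.62], [-3.14, 3.14]. Speed limits (rad/s): [2.57, 2.57, 3.14, 3.14, 3.14, 3.14].

## Interface

Orientations are given as a rotation vector (axis times angle).
In Python, from station import ctrl gives the robot as it stands. The module is installed in compiled form; this text tells all that it offers.
- The arm moves only by the tool jog_arm, never from a script. Its argument "deltas" is a list of rows, each a list of 3 entries, a list of its own where there are three numbers: the closure, from -1 (fully open) to 1 (shut), then the shift along the world's x, y, z scaled (see below), then the turn, a rotation vector about the world's x, y, z scaled (see below). A call has 1 to 12 rows; each row is the pose to reach, as a shift and turn from the pose commanded when the call began, turning the shorter way round; what a row does not reach only later rows make up. The controller multiplies each number of a shift by 0.4 m and each number of a turn by 180 degrees. A row lasts 1/12 s, in which the tool goes at most 41.7 mm and 7.16 degrees, less where a joint would pass 70% of its speed; a pose out of reach is approached as far as the arm can. A call with a number of a shift or a turn outside -1 to 1 is refused whole. A call with a gripper value outside its range is refused whole. The fingers move at their own pace and stop on an object; "squeeze" is the grip in N (left out, the last holds). Time passes only in rows, so rows that repeat a pose let the fingers close. It gives the time, the measured TCP pose, the force, the opening and the grip force at its end, in the units of the state.
- ctrl.get_obs(): the state, without advancing time (a new reading comes with each control period).
- ctrl.get_image(name): name is "scene" or "side" or "wrist"; returns the picture (480x640x3 uint8, red, green, blue); there is no depth.
- ctrl.get_calibration(name): a dict with "K" (3x3 intrinsics, pixels), "extrinsics" (4x4, takes a point from world to camera coordinates). Camera axes: x right, y down, z forward; pixel columns grow to the right and rows downward; lengths in m; the calibration is good to about 2 mm. A picture is of the moment at which its call begins: read the wrist's pose just before it. get_calibration takes no time and is no camera call; for the wrist camera it gives the pose at the moment of the call.
- ctrl.finish_job(): hands the job in; it is judged then, once.
The state is a dict: "t": time; "q": joint angles; "dq": joint speeds; "effort": joint torques, N m; "tool_pos": TCP position; "tool_rot": TCP orientation; "contact_force": force on the tool from outside, world axes, zero at the start; "wrist_torque": the same for the moment, N m; "opening": finger opening in m; "grip_force": force on a finger pad.
Only numpy, scipy, OpenCV 4.12 (cv2) and the standard library are available. Lean on these libraries where they do the work, as an engineer would, in place of code of your own. Each camera call takes 0.05 s, during which the arm holds its last target. There are 200 camera calls.

## Working session

There is one attempt and no reset: what is moved stays moved. The work goes in short steps, Python scripts to look and compute and a tool call to move; the robot and the scene stay as the last step left them, time stands still between calls to the robot, and variables do not carry over. Pictures are saved under pics/ and viewed, at most 10 in all, crops included, and the job is handed in when it is done.

Besides the shell and the picture viewer there is one more tool, called after "Call:" by a JSON object that holds its "op" and its "data". jog_arm: Moves the arm, as the interface text tells. Its arguments: {"type":"object","properties":{"deltas":{"type":"array","items":{"type":"array"}},"squeeze":{"type":"number"}},"required":["deltas"]}

```bash
mkdir -p pics; python3 - <<'E'
from station import ctrl
import cv2,numpy as np
o=ctrl.get_obs();print(o,ctrl.hold_point_z)
for n in("scene","side","wrist"):
    im=ctrl.get_image(n);cv2.imwrite(f"pics/{n}0.png",im[:,:,::-1])
    c=ctrl.get_calibration(n);print(n,np.round(c["K"],1).tolist(),np.round(c["extrinsics"],4).tolist())
E
```

```text
{'t': 0.0, 'q': array([ 1.07800799e+00,  5.33569817e-02,  1.61426265e+00,  3.00006674e-05,
        1.47598883e+00, -1.19018336e-01]), 'dq': array([ 0.00047514,  0.00013287,  0.00107767,  0.00032209,  0.00197705,
       -0.00014034]), 'effort': array([-1.95716989e-04, -3.93664491e+01, -3.70185292e+01, -6.21177878e-05,
        6.78893208e-03, -9.66442030e-06]), 'tool_pos': array([0.22791881, 0.58131021, 0.23008166]), 'tool_rot': array([-5.83590982e-01, -3.08626377e+00,  3.00469799e-03]), 'contact_force': array([-0.10357531, -0.48879273,  0.46322305]), 'wrist_torque': array([ 0.08531127, -0.00093957,  0.03541397]), 'grip_force': 0.0, 'opening': 0.08539052427103475} 0.0187
scene [[453.3, 0.0, 323.1], [0.0, 453.3, 236.7], [0.0, 0.0, 1.0]] [[0.7532, 0.6578, 0.0062, -0.4247], [0.5275, -0.5983, -0.6031, -0.1657], [-0.3931, 0.4575, -0.7976, 1.4155], [0.0, 0.0, 0.0, 1.0]]
side [[500.7, 0.0, 321.7], [0.0, 500.7, 249.7], [0.0, 0.0, 1.0]] [[0.9999, 0.0013, 0.0154, -0.5603], [0.0107, -0.7738, -0.6334, 0.1271], [0.0111, 0.6334, -0.7737, 1.3473], [0.0, 0.0, 0.0, 1.0]]
wrist [[368.3, 0.0, 317.5], [0.0, 368.3, 240.5], [0.0, 0.0, 1.0]] [[0.3653, 0.9309, -0.0022, -0.6229], [0.8888, -0.348, 0.2982, -0.0394], [0.2768, -0.1109, -0.9545, 0.3787], [0.0, 0.0, 0.0, 1.0]]
```

View pics/scene0.png

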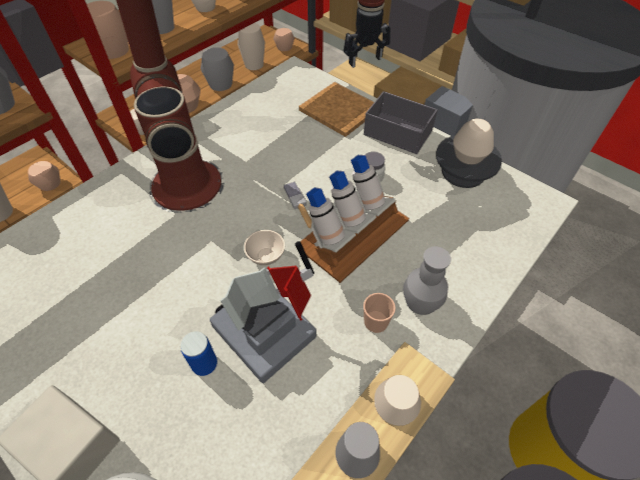

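View pics/side0.png

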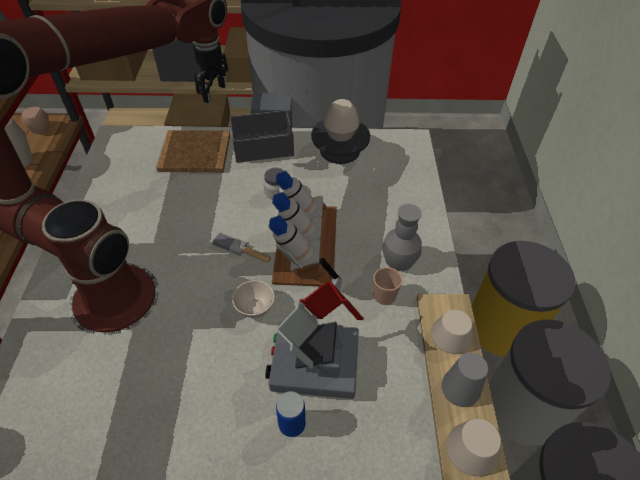

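The scene view shows three jars with blue knobs at about (317,196), (339,180) and (360,163). The mill is at (263,325), with its red half open at (290,285) and the black handle at (304,257). In the side view the knobs are at (278,225), (281,201) and (284,180), the mill is at (315,360) and the handle at (330,271).

```bash
cat > h.py <<'E'
from station import ctrl
import cv2,numpy as np
from scipy.spatial.transform import Rotation as R
def P(c): return c["K"]@c["extrinsics"][:3]
def tri(cs,ps):
    A=[]
    for c,p in zip(cs,ps):
        M=P(c);A+=[p[0]*M[2]-M[0],p[1]*M[2]-M[1]]
    A=np.array(A);X=np.linalg.lstsq(A[:,:3],-A[:,3],rcond=None)[0]
    return X,[np.round(proj(c,X)-p,1).tolist() for c,p in zip(cs,ps)]
def proj(c,X):
    u=P(c)@np.append(X,1);return u[:2]/u[2]
def plane(c,p,z):
    E=c["extrinsics"];d=E[:3,:3].T@np.linalg.solve(c["K"],[p[0],p[1],1.]);o=-E[:3,:3].T@E[:3,3]
    return o+d*(z-o[2])/d[2]
def blobs(im,lo,hi,amin=30):
    h=cv2.cvtColor(im,cv2.COLOR_RGB2HSV);m=cv2.inRange(h,np.array(lo),np.array(hi))
    n,l,s,c=cv2.connectedComponentsWithStats(m)
    return [(c[i].round(1).tolist(),s[i].tolist()) for i in range(1,n) if s[i][4]>=amin],m
E
python3 - <<'E'
from h import *
ims={n:cv2.imread(f"pics/{n}0.png")[:,:,::-1].copy() for n in("scene","side")}
C={n:ctrl.get_calibration(n) for n in ims}
B={}
for n in ims:
    b,_=blobs(ims[n],(100,150,60),(125,255,255));print(n,b);B[n]=b
    b,_=blobs(ims[n],(0,170,60),(8,255,255),60);print("red",b)
k=lambda n,r:sorted([b[0] for b in B[n] if 60<b[1][4]<600 and r[0]<b[0][0]<r[1] and b[0][1]<r[2]])
a=k("scene",(300,380,215));b=k("side",(265,300,240))
for p,q in zip(a,b): print(p,q,tri([C["scene"],C["side"]],[p,q]))
a=ims["scene"][225:385,195:335];b=ims["side"][250:400,250:375]
a=cv2.resize(a,(460,525),interpolation=2);b=cv2.resize(b,(335,402),interpolation=2)
o=np.zeros((525,795,3),np.uint8);o[:,:460]=a;o[:402,460:]=b
cv2.imwrite("pics/mill.png",o[:,:,::-1])
w=ctrl.get_image
E
```

```text
scene [([359.8, 163.7], [351, 156, 18, 17, 216]), ([338.6, 179.9], [330, 172, 18, 17, 228]), ([316.0, 197.2], [307, 188, 19, 19, 241]), ([202.8, 361.5], [183, 341, 34, 35, 563])]
red [([86.6, 63.6], [26, 0, 118, 165, 4898]), ([249.1, 24.7], [168, 0, 140, 65, 1282]), ([321.7, 7.4], [316, 0, 14, 19, 209]), ([633.8, 3.1], [624, 0, 16, 10, 91]), ([461.3, 17.6], [453, 2, 18, 32, 353]), ([38.0, 105.3], [0, 11, 93, 171, 2918]), ([318.6, 47.5], [316, 28, 6, 41, 217]), ([623.0, 132.3], [591, 76, 49, 98, 2478]), ([291.2, 286.4], [268, 266, 42, 54, 1075])]
side [([284.1, 180.0], [276, 172, 17, 17, 204]), ([281.2, 201.6], [273, 193, 17, 19, 224]), ([278.1, 225.3], [270, 216, 17, 19, 244]), ([290.7, 424.3], [277, 406, 28, 31, 443])]
red [([11.0, 9.1], [0, 0, 25, 20, 365]), ([458.4, 47.9], [387, 0, 153, 100, 12787]), ([53.7, 12.2], [42, 10, 29, 6, 100]), ([228.9, 25.8], [217, 13, 27, 32, 414]), ([43.2, 85.1], [27, 73, 32, 21, 433]), ([139.2, 93.7], [110, 93, 64, 3, 114]), ([327.1, 300.2], [300, 281, 63, 39, 917])]
[316.0, 197.2] [278.1, 225.3] (array([0.44606307, 0.10613862, 0.17672821]), [[0.0, -0.2], [0.1, 0.2]])
[338.6, 179.9] [281.2, 201.6] (array([0.44960901, 0.19115841, 0.17652945]), [[0.1, -0.3], [0.1, 0.3]])
[359.8, 163.7] [284.1, 180.0] (array([0.45316544, 0.27606672, 0.17582948]), [[0.1, -0.3], [0.1, 0.3]])
```

View pics/mill.png

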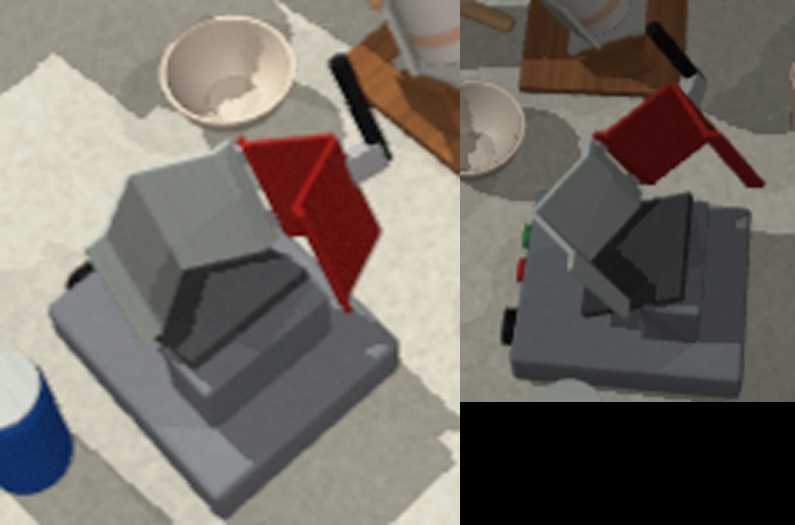

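In the crops, the light V plates, the dark floor, the red half and the black pin can all be told apart. The scene crop has the V vertex top at (130,178), the pin from (338,58) to (383,152) and base corners at (50,312), (220,493) and (397,347). The side crop has the same base corners at (515,362), (742,372) and (750,212).

```bash
python3 - <<'E'
from h import *
C=[ctrl.get_calibration(n) for n in("scene","side")]
S=lambda u,v:np.array([195+u/3.2857,225+v/3.281]);D=lambda u,v:np.array([250+(u-460)/2.68,250+v/2.68])
pts=dict(base_mm=((50,312),(515,362)),base_pm=((220,493),(742,372)),base_pp=((397,347),(750,212)),
VT=((130,178),(537,213)),Vp=((237,143),(597,146)),Vm=((90,250),(572,260)),Vbot=((180,270),(600,260)),
pintop=((338,58),(655,30)),pinbot=((381,150),(695,70)))
X={}
for k,(a,b) in pts.items():
    X[k],r=tri(C,[S(*a),D(*b)]);print(k,X[k].round(4),r)
d=X["base_pm"]-X["base_mm"];print("yaw",np.degrees(np.arctan2(d[1],d[0])),np.linalg.norm(d))
d=X["base_pp"]-X["base_pm"];print("yaw",np.degrees(np.arctan2(-d[0],d[1])),np.linalg.norm(d))
d=X["pintop"]-X["pinbot"];print("pin dir",d/np.linalg.norm(d),np.linalg.norm(d))
d=X["Vp"]-X["Vm"];print("Vyaw",np.degrees(np.arctan2(-d[0],d[1])),np.linalg.norm(d))
for n in ("wrist",):
    c=ctrl.get_calibration(n);o=ctrl.get_obs();T=R.from_rotvec(o["tool_rot"]).as_matrix();E=c["extrinsics"]
    cam=-E[:3,:3].T@E[:3,3]; print("cam in tool",T.T@(cam-o["tool_pos"]),"\naxes\n",(T.T@E[:3,:3].T).round(3));print(T.round(3))
E
```

```text
base_mm [ 0.4432 -0.27    0.0515] [[-0.0, 0.2], [-0.1, -0.1]]
base_pm [ 0.6354 -0.284   0.0648] [[0.0, -0.3], [0.1, 0.2]]
base_pp [ 0.6501 -0.1247  0.0544] [[0.1, -0.4], [0.1, 0.3]]
VT [ 0.4632 -0.1888  0.1597] [[0.0, -0.2], [0.1, 0.2]]
Vp [ 0.5104 -0.1314  0.1785] [[-0.3, 1.4], [-0.5, -1.1]]
Vm [ 0.4963 -0.2476  0.1843] [[0.3, -1.7], [0.6, 1.3]]
Vbot [ 0.5142 -0.2     0.1032] [[-0.1, 0.4], [-0.2, -0.3]]
pintop [ 0.5583 -0.0769  0.2664] [[-0.2, 0.8], [-0.2, -0.6]]
pinbot [ 0.5951 -0.0767  0.205 ] [[0.3, -1.5], [0.5, 1.1]]
yaw -4.180370458253127 0.1931416467712808
yaw -5.2787903771632 0.16032647469886208
pin dir [-0.51431832 -0.00278419  0.85759484] 0.07157102639446966
Vyaw -6.884924645728611 0.11715319121787368
cam in tool [ 0.07522192 -0.00097627 -0.14149851] 
axes
 [[-0.    -0.954 -0.298]
 [ 1.     0.    -0.001]
 [ 0.001 -0.298  0.954]]
[[-0.931  0.365 -0.001]
 [ 0.365  0.931 -0.001]
 [ 0.    -0.002 -1.   ]]
```

```bash
cat >> h.py <<'E'
def Rt(yaw):
    p=np.radians(yaw);y=np.array([-np.sin(p),np.cos(p),0]);a=np.array([-.5*np.cos(p),-.5*np.sin(p),np.sqrt(3)/2])
    return np.c_[np.cross(y,-a),y,-a]
def mv(pos,M=None):
    o=ctrl.get_obs();T=R.from_rotvec(o["tool_rot"]).as_matrix()
    s=(np.array(pos)-o["tool_pos"])/.4
    w=np.zeros(3) if M is None else R.from_matrix(M@T.T).as_rotvec()/np.pi
    print("t",round(o["t"],2),"shift",s.round(4).tolist(),"turn",w.round(4).tolist(),"mm",(s*400).round(1),"deg",(w*180).round(2))
E
python3 -c "
from h import *
mv([.399,.198,.26],Rt(-2.4))"
```

```text
t 0.15 shift [0.4275, -0.9586, 0.0741] turn [-0.0341, -0.164, 0.1033] mm [ 171.  -383.4   29.6] deg [ -6.13 -29.52  18.6 ]
```

Call:
{"op": "jog_arm", "data": {"deltas": [[-1,[0.1,-0.1,0.15],[0,0,0]],[-1,[0.2,-0.2,0.25],[-0.008,-0.04,0.025]],[-1,[0.3,-0.3,0.25],[-0.017,-0.08,0.05]],[-1,[0.4,-0.4,0.25],[-0.025,-0.12,0.075]],[-1,[0.4275,-0.5,0.25],[-0.0341,-0.164,0.1033]],[-1,[0.4275,-0.6,0.25],[-0.0341,-0.164,0.1033]],[-1,[0.4275,-0.7,0.25],[-0.0341,-0.164,0.1033]],[-1,[0.4275,-0.8,0.2],[-0.0341,-0.164,0.1033]],[-1,[0.4275,-0.9,0.15],[-0.0341,-0.164,0.1033]],[-1,[0.4275,-0.9586,0.0741],[-0.0341,-0.164,0.1033]],[-1,[0.4275,-0.9586,0.0741],[-0.0341,-0.164,0.1033]],[-1,[0.4275,-0.9586,0.0741],[-0.0341,-0.164,0.1033]]]}}

```text
t: 1.15
tool_pos: [0.3982, 0.1953, 0.2577]
tool_rot: [0.057, 2.62, -0.016]
contact_force: [0.3, -0.8, -1.2]
opening: 0.0853
grip_force: 0.0
```

```bash
python3 - <<'E'
from h import *
mv([.399,.198,.26],Rt(-2.4))
c=ctrl.get_calibration("wrist");im=ctrl.get_image("wrist");cv2.imwrite("pics/w1.png",im[:,:,::-1])
print(blobs(im,(100,150,40),(125,255,255),100)[0])
E
```

```text
t 1.15 shift [0.002, 0.0068, 0.0058] turn [0.0002, -0.0007, 0.0006] mm [0.8 2.7 2.3] deg [ 0.03 -0.13  0.1 ]
[([193.9, 241.9], [163, 214, 62, 57, 3083]), ([319.8, 243.0], [297, 214, 46, 58, 2532]), ([445.7, 242.9], [416, 215, 61, 57, 3051])]
```

View pics/w1.png

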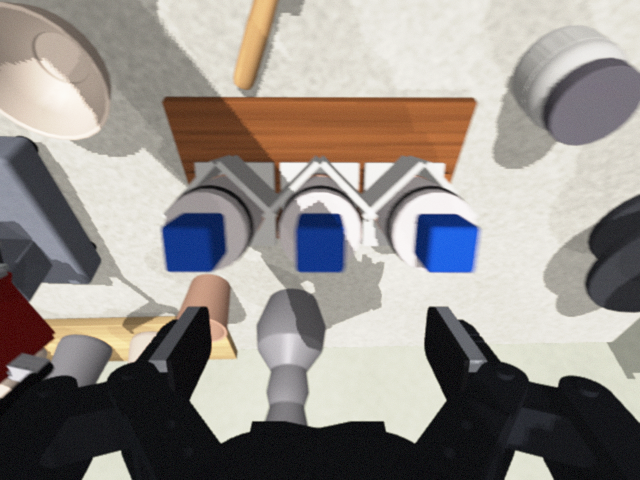

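The wrist view shows three blue knobs at about (194,242), (320,243) and (446,243), with their tops level, so the yaw is right. The V pockets are below them and the vase and cup are behind. I'll triangulate again across the three views, corrected for which faces are visible.

```bash
cat >> h.py <<'E'
def knobs(w="pics/w1.png",yaw=-2.4,cw=None):
    names=("scene","side","wrist");C=[ctrl.get_calibration(n) for n in names]
    if cw is not None: C[2]=cw
    BB=[]
    for n,f in zip(names,("pics/scene0.png","pics/side0.png",w)):
        b,_=blobs(cv2.imread(f)[:,:,::-1].copy(),(100,120,30),(128,255,255),100)
        b=[x[1] for x in b if not(n!="wrist" and x[1][1]>300)]
        b=sorted(b,key=lambda s:s[0]);BB.append([np.array([s[0]+(s[2]-1)/2,s[1]+(s[3]-1)/2]) for s in b][:3])
    M=Rt(yaw);G=np.array([[i,j,k] for i in(-16,16) for j in(-16,16) for k in(-20,20)])/1000@M.T
    out=[]
    for i in range(3):
        ps=[b[i] for b in BB];ps[1]=sorted(BB[1],key=lambda p:-p[1])[i];K,_=tri(C,ps)
        for _ in range(4):
            qs=[]
            for c,p in zip(C,ps):
                u=np.array([proj(c,K+g) for g in G]);qs.append(p-((u.max(0)+u.min(0))/2-proj(c,K)))
            K,r=tri(C,qs)
        out.append(K);print(K.round(4),r)
    return np.array(out)
E
python3 - <<'E'
from h import *
K=knobs();d=K[2]-K[0];print(np.degrees(np.arctan2(-d[0],d[1])),np.linalg.norm(d)/2)
a=-Rt(-2.4)[:,2];print("origins",(K-.13*a).round(4))
for k in K: print((k-.016*a).round(4))
mv(K[1]-.016*a+.05*a,Rt(-2.4))
E
```

```text
[0.443  0.1096 0.1722] [[0.0, -0.1], [-0.5, 0.6], [3.0, 3.9]]
[0.4476 0.1932 0.1718] [[0.0, 0.1], [-0.5, 0.5], [3.3, 4.0]]
[0.4517 0.2775 0.1721] [[0.1, -0.1], [-0.4, 0.8], [3.7, 4.4]]
-2.9677130626001587 0.0840708891321902
origins [[0.508  0.1068 0.0596]
 [0.5126 0.1905 0.0592]
 [0.5167 0.2747 0.0596]]
[0.451  0.1092 0.1584]
[0.4556 0.1929 0.1579]
[0.4597 0.2771 0.1583]
t 1.2 shift [0.0818, 0.0013, -0.1364] turn [0.0009, -0.0015, 0.0014] mm [ 32.7   0.5 -54.6] deg [ 0.16 -0.26  0.25]
```

```bash
python3 - <<'E'
from h import *
cw=ctrl.get_calibration("wrist");im=ctrl.get_image("wrist");cv2.imwrite("pics/w2.png",im[:,:,::-1])
K=knobs("pics/w2.png",-2.4,cw);d=K[2]-K[0];print(np.degrees(np.arctan2(-d[0],d[1])),np.linalg.norm(d)/2)
a=-Rt(-2.4)[:,2]
mv(K[1]-.016*a+.05*a,Rt(-2.4))
E
```

```text
[0.4436 0.1105 0.1722] [[0.4, -0.2], [-0.3, 0.3], [-0.4, 0.9]]
[0.448  0.1945 0.1717] [[0.4, -0.0], [-0.3, 0.2], [-0.7, 0.7]]
[0.4518 0.2791 0.172 ] [[0.5, -0.3], [-0.3, 0.5], [-0.5, 1.2]]
-2.785413919579689 0.08439564910943038
t 1.25 shift [0.0815, -0.0002, -0.1411] turn [0.0001, -0.0009, 0.0014] mm [ 32.6  -0.1 -56.4] deg [ 0.02 -0.17  0.26]
```

Call:
{"op": "jog_arm", "data": {"deltas": [[-0.3,[0.04,0,-0.07],[0,0,0.001]],[-0.3,[0.0815,0,-0.141],[0,0,0.001]],[-0.3,[0.1,-0.001,-0.173],[0,0,0.001]],[-0.3,[0.12,-0.002,-0.208],[0,0,0.001]],[-0.3,[0.135,-0.003,-0.234],[0,0,0.001]],[-0.3,[0.144,-0.003,-0.249],[0,0,0.001]],[-0.3,[0.144,-0.003,-0.249],[0,0,0.001]],[-0.3,[0.144,-0.003,-0.249],[0,0,0.001]],[-0.3,[0.144,-0.003,-0.249],[0,0,0.001]]], "squeeze": 60}}

```text
t: 2.0
tool_pos: [0.4572, 0.1978, 0.1626]
tool_rot: [0.05, 2.616, -0.01]
contact_force: [0.0, 1.0, 0.2]
opening: 0.0556
grip_force: 0.0
```

Call:
{"op": "jog_arm", "data": {"deltas": [[1,[0,0,0],[0,0,0]],[1,[0,0,0],[0,0,0]],[1,[0,0,0],[0,0,0]],[1,[0,0,0],[0,0,0]],[1,[0,0,0],[0,0,0]],[1,[0,0,0],[0,0,0]],[1,[0,0,0],[0,0,0]],[1,[0,0,0],[0,0,0]]]}}

```text
t: 2.67
tool_pos: [0.4572, 0.1968, 0.1628]
tool_rot: [0.051, 2.616, -0.013]
contact_force: [-2.8, -3.8, 5.0]
opening: 0.0314
grip_force: 59.8
```

Call:
{"op": "jog_arm", "data": {"deltas": [[1,[-0.006,0,0.014],[0,0,0]],[1,[-0.016,0.001,0.035],[0,0,0]],[1,[-0.031,0.002,0.069],[0,0,0]],[1,[-0.031,0.002,0.069],[0,0,0]],[1,[-0.031,0.002,0.069],[0,0,0]],[1,[-0.031,0.002,0.069],[0,0,0]],[1,[-0.031,0.002,0.069],[0,0,0]],[1,[-0.031,0.002,0.069],[0,0,0]]]}}

```text
t: 3.33
tool_pos: [0.4436, 0.1974, 0.1869]
tool_rot: [0.05, 2.621, -0.014]
contact_force: [2.1, -2.2, -7.9]
opening: 0.0311
grip_force: 60.9
```

```bash
python3 - <<'E'
from h import *
import time
for i in range(4):
    o=ctrl.get_obs();print(o["t"],o["contact_force"].round(2),o["wrist_torque"].round(3),o["tool_pos"].round(4),o["opening"]);cw=ctrl.get_calibration("wrist");im=ctrl.get_image("wrist")
cv2.imwrite("pics/w3.png",im[:,:,::-1])
E
```

```text
3.3333 [ 2.09 -2.21 -7.86] [-0.4    0.709 -0.283] [0.4436 0.1974 0.1869] 0.031109506403699784
3.3833 [ 0.86 -1.5  -6.39] [-0.355  0.778 -0.286] [0.4437 0.1975 0.1871] 0.031180970106054664
3.4333 [ 1.23 -1.54 -7.48] [-0.332  0.815 -0.259] [0.4437 0.1976 0.1873] 0.031211400947452658
3.4833 [ 0.55 -0.66 -8.18] [-0.268  0.887 -0.207] [0.4438 0.1977 0.1875] 0.031130100341515893
```

View pics/w3.png

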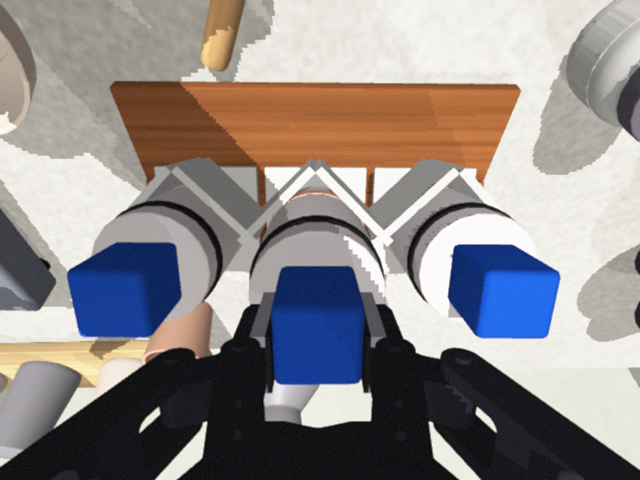

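The wrist view shows the middle jar's knob at (317,325), gripped and lifted straight, with its neighbours untouched. The downward load is about 7.6 N, or roughly 0.77 kg. An empty jar would pull at most 4.1 N, so this is the loaded one.

Call:
{"op": "jog_arm", "data": {"deltas": [[1,[-0.015,0.001,0.026],[0,0,0]],[1,[-0.045,0.002,0.078],[0,0,0]],[1,[-0.08,0.003,0.139],[0,0,0]],[1,[-0.115,0.005,0.2],[0,0,0]],[1,[-0.15,0.006,0.26],[0,0,0]],[1,[-0.18,0.007,0.32],[0,0,0]],[1,[-0.18,0.0,0.38],[0,0,0]],[1,[-0.18,-0.02,0.43],[0,0,0]],[1,[-0.17,-0.05,0.48],[0,0,0]],[1,[-0.15,-0.09,0.52],[0,0,0]],[1,[-0.12,-0.14,0.52],[0,0,-0.002]],[1,[-0.09,-0.2,0.52],[0,0,-0.003]]]}}

```text
t: 4.53
tool_pos: [0.4085, 0.1186, 0.3988]
tool_rot: [0.059, 2.615, -0.011]
contact_force: [0.8, -0.6, -8.7]
opening: 0.0311
grip_force: 61.5
```

Call:
{"op": "jog_arm", "data": {"deltas": [[1,[0.03,-0.06,0],[0,0,-0.003]],[1,[0.06,-0.13,0],[0,0,-0.003]],[1,[0.09,-0.2,0],[0,0,-0.004]],[1,[0.11,-0.28,0],[0,0,-0.005]],[1,[0.13,-0.36,0],[0,0,-0.006]],[1,[0.13,-0.44,0],[0,0,-0.008]],[1,[0.13,-0.52,0],[0,0,-0.008]],[1,[0.13,-0.6,0],[0,0,-0.008]],[1,[0.13,-0.67,0],[0,0,-0.008]],[1,[0.13,-0.73,0],[0,0,-0.008]],[1,[0.13,-0.77,0],[0,0,-0.008]],[1,[0.13,-0.79,0],[0,0,-0.008]]]}}

```text
t: 5.53
tool_pos: [0.4597, -0.2004, 0.3956]
tool_rot: [0.1, 2.619, -0.025]
contact_force: [0.2, 0.8, -9.1]
opening: 0.0311
grip_force: 61.7
```

Call:
{"op": "jog_arm", "data": {"deltas": [[1,[0,0,0],[0,0,0]],[1,[0,0,0],[0,0,0]],[1,[0,0,0],[0,0,0]],[1,[0,0,0],[0,0,0]],[1,[0,0,0],[0,0,0]],[1,[0,0,0],[0,0,0]],[1,[0,0,0],[0,0,0]],[1,[0,0,0],[0,0,0]],[1,[0,0,0],[0,0,0]],[1,[0,0,0],[0,0,0]],[1,[0,0,0],[0,0,0]],[1,[0,0,0],[0,0,0]]]}}

```text
t: 6.53
tool_pos: [0.4604, -0.1981, 0.3969]
tool_rot: [0.096, 2.616, -0.024]
contact_force: [-0.8, 0.4, -8.0]
opening: 0.0312
grip_force: 61.7
```

```bash
python3 - <<'E'
from h import *
import pickle
mv([.46,-.197,.396],Rt(-4.5))
o=ctrl.get_obs();print(o["t"],o["contact_force"].round(2),o["wrist_torque"].round(3),o["tool_pos"].round(4),o["opening"]);cw=ctrl.get_calibration("wrist");im=ctrl.get_image("wrist")
cv2.imwrite("pics/w4.png",im[:,:,::-1]);pickle.dump(cw,open("w4.pkl","wb"))
for n in("scene","side"): cv2.imwrite(f"pics/{n}4.png",ctrl.get_image(n)[:,:,::-1])
E
```

```text
t 6.53 shift [-0.001, 0.0027, -0.0023] turn [-0.0004, 0.0001, -0.0018] mm [-0.4  1.1 -0.9] deg [-0.08  0.02 -0.33]
6.5333 [-0.77  0.44 -8.02] [0.113 1.068 0.024] [ 0.4604 -0.1981  0.3969] 0.031215357221939473
```

View pics/w4.png

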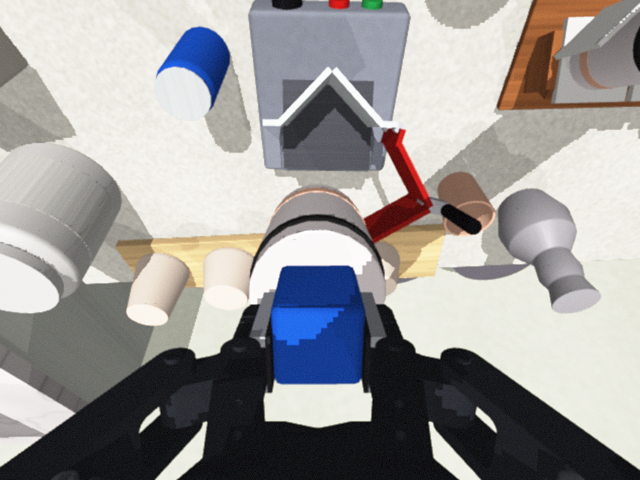

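The wrist view shows the jar held straight above the mill. The V rim has its vertex at (332,70) and ends at (265,123) and (397,128). The red half is open, with its hinge edge at (397,130), and the black pin runs from (440,210) to (475,228). I'll zoom in on the V.

```bash
python3 - <<'E'
import cv2,numpy as np
w=cv2.imread("pics/w4.png");a=cv2.resize(w[0:240,245:490],None,fx=2.45,fy=2.45,interpolation=2)
s=cv2.imread("pics/side0.png")
o=np.zeros((588,600,3),np.uint8);o[:588,:600]=a[:588,:600]
cv2.imwrite("pics/z.png",o)
E
```

```text
(no output)
```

View pics/z.png

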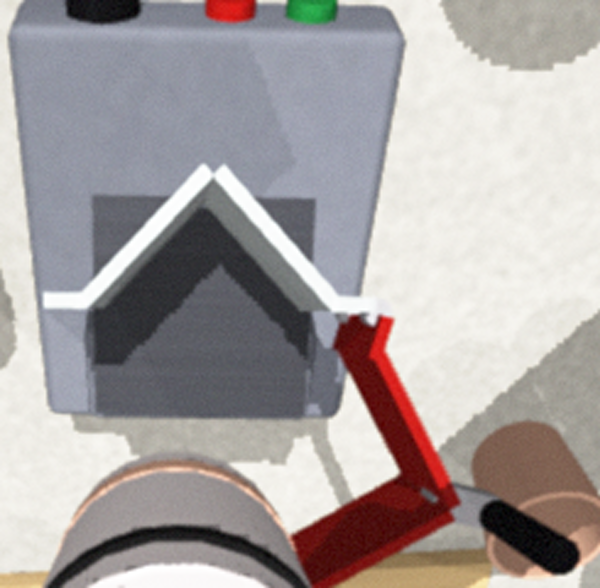

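The zoom shows the V's inner rim vertex at (214,178), inner ends at (95,306) and (330,308), flange tips at x=43 and x=380, and the pin top at (558,553). I'll solve the holder pose from these points.

```bash
cat > hold.py <<'E'
from h import *
def frame(yaw):
    M=Rt(yaw);return np.c_[-M[:,0],M[:,1],-M[:,2]]
def pin(th,z):
    c,s=np.cos(th),np.sin(th);return np.array([75*c+64*s,75*s-64*c+64,z])/1000
E
python3 - <<'E'
from hold import *
import pickle
from scipy.optimize import least_squares
w=pickle.load(open("w4.pkl","rb"));C=[ctrl.get_calibration(n) for n in("scene","side")]
W=lambda u,v:np.array([245+u/2.45,v/2.45])
S=lambda u,v:np.array([195+u/3.2857,225+v/3.281]);D=lambda u,v:np.array([250+(u-460)/2.68,250+v/2.68])
def res(p,full=False):
    O=p[:3];F=frame(p[3]);th=p[4];e=p[5]/1000;f=p[6]/1000
    Q=lambda v:O+F@np.array(v)
    L=[(w,Q([-.046,0,.088]),W(214,178),1),(w,Q([e-.046,-e,.088]),W(95,306),1),(w,Q([e-.046,e,.088]),W(330,308),1),
       (w,Q([e-.046,-f,.088]),W(43,306),.5),(w,Q([e-.046,f,.088]),W(380,312),.5),
       (w,Q(pin(th,.137)),W(558,553),1),(C[0],Q(pin(th,.135)),S(340,62),1),(C[1],Q(pin(th,.135)),D(657,33),1)]
    r=[(proj(c,X)-u)*k for c,X,u,k in L]
    return r if full else np.concatenate(r)
s=least_squares(res,[.552,-.205,.115,-5,1.6,46,65],x_scale=[.01,.01,.01,1,.1,2,2]);print(s.x.round(4))
print(np.round(res(s.x,True),1).tolist())
O=s.x[:3];F=frame(s.x[3]);o=ctrl.get_obs()
T=R.from_rotvec(o["tool_rot"]).as_matrix()
print("tool in holder mm",(F.T@(o["tool_pos"]-O)*1000).round(1),"rel rot deg",np.degrees(R.from_matrix(F.T@T@np.diag([-1,1,-1.])).as_rotvec()).round(2))
print("pin open",(O+F@pin(s.x[4],.122)).round(4),"mill base est z",O[2])
# jar: grip axial offset from pickup pose
K=np.array([.448,.1945,.1717]);print("grip in jar frame",(frame(-2.7).T@(np.array([.4572,.1968,.1628])-K)*1000).round(1)+[0,0,130])
E
```

```text
[ 0.4964 -0.1949  0.2165 -5.0085  1.5084 28.779  40.5477]
[[-0.5, -1.1], [-2.0, -0.7], [-0.2, -0.3], [-0.4, -0.5], [-0.4, -0.8], [3.0, 2.1], [6.2, 2.9], [2.9, -1.3]]
tool in holder mm [ 59.4  -6.3 174. ] rel rot deg [ 0.49 -0.01  0.69]
pin open [ 0.5673 -0.0658  0.2509] mill base est z 0.2165082016638563
grip in jar frame [  3.4   2.7 117.8]
```

```bash
cat > fit.py <<'E'
from hold import *
import pickle
from scipy.optimize import least_squares
w=pickle.load(open("w4.pkl","rb"));C=[ctrl.get_calibration(n) for n in("scene","side")]
W=lambda u,v:np.array([245+u/2.45,v/2.45])
S=lambda u,v:np.array([195+u/3.2857,225+v/3.281]);D=lambda u,v:np.array([250+(u-460)/2.68,250+v/2.68])
def run(kp,e=.046,f=.065):
    def res(p,full=False):
        O=p[:3];F=frame(p[3]);th=p[4]
        Q=lambda v:O+F@np.array(v)
        L=[(w,Q([-.046,0,.088]),W(214,178),1),(w,Q([e-.046,-e,.088]),W(95,306),1),(w,Q([e-.046,e,.088]),W(330,308),1),
           (w,Q([e-.046,-f,.088]),W(43,306),.5),(w,Q([e-.046,f,.088]),W(380,312),.5),
           (w,Q(pin(th,.137)),W(558,553),kp),(C[0],Q(pin(th,.135)),S(340,62),kp),(C[1],Q(pin(th,.135)),D(657,33),kp)]
        r=[(proj(c,X)-u)*(k if not full else 1) for c,X,u,k in L]
        return r if full else np.concatenate(r)
    s=least_squares(res,[.552,-.205,.115,-5,1.6],x_scale=[.01,.01,.01,1,.1]);print(s.x.round(4))
    print(np.round(res(s.x,True),1).tolist())
    O=s.x[:3];F=frame(s.x[3]);o=ctrl.get_obs()
    T=R.from_rotvec(o["tool_rot"]).as_matrix()
    print("tool in holder mm",(F.T@(o["tool_pos"]-O)*1000).round(1),"rel rot deg",np.degrees(R.from_matrix(F.T@T@np.diag([-1,1,-1.])).as_rotvec()).round(2))
    print("pin",(O+F@pin(s.x[4],.122)).round(4));return s.x
if __name__=="__main__":
    for kp in(.02,.3,1): run(kp)
E
python3 fit.py
python3 - <<'E'
from h import *
C=[ctrl.get_calibration(n) for n in("scene","side")]
import pickle
w=pickle.load(open("w4.pkl","rb"))
W=lambda u,v:np.array([245+u/2.45,v/2.45])
S=lambda u,v:np.array([195+u/3.2857,225+v/3.281]);D=lambda u,v:np.array([250+(u-460)/2.68,250+v/2.68])
print("pintop3",tri(C+[w],[S(340,62),D(657,33),W(558,553)]))
print("VT3",tri(C+[w],[S(130,178),D(537,213),W(214,172)]))
print("base",[plane(w,W(u,v),.0).round(4).tolist() for u,v in((12,40),(403,40),(335,415),(52,410))])
E
```

```text
[ 0.5522 -0.1929  0.0868 -4.7914  1.6792]
[[0.3, 0.1], [-0.5, 0.1], [0.1, 0.2], [0.7, -0.1], [-0.4, -1.3], [-26.7, -51.9], [25.9, 43.7], [19.9, 28.5]]
tool in holder mm [ 76.2 -12.8 314. ] rel rot deg [ 0.38 -0.01  0.5 ]
pin [ 0.6122 -0.0519  0.1147]
[ 0.5367 -0.1912  0.1175 -3.3548  1.5818]
[[0.0, -3.0], [-4.5, 3.5], [6.0, 1.3], [-5.2, 3.8], [7.6, -0.6], [-20.2, -42.2], [20.9, 33.7], [15.3, 21.4]]
tool in holder mm [ 74.1 -11.3 279.9] rel rot deg [-0.34 -0.01 -0.75]
pin [ 0.5995 -0.055   0.1491]
[ 0.5079 -0.1881  0.1759 -0.3739  1.3772]
[[-1.2, -10.2], [-14.7, 13.5], [20.8, 4.9], [-20.1, 15.1], [28.1, 1.6], [-7.3, -18.7], [10.2, 14.0], [6.2, 7.6]]
tool in holder mm [ 69.5 -10.3 215.1] rel rot deg [-1.83 -0.02 -3.33]
pin [ 0.5755 -0.0632  0.2146]
pintop3 (array([ 0.55848316, -0.07347778,  0.25801369]), [[0.5, 1.0], [-1.0, -0.6], [-1.3, 1.3]])
VT3 (array([ 0.46141642, -0.18656401,  0.15494905]), [[0.6, -0.2], [-0.6, 0.4], [-0.4, 1.6]])
base [[0.4562, -0.2775, 0.0], [0.4698, -0.0926, 0.0], [0.6859, -0.1128, 0.0], [0.6684, -0.2958, 0.0]]
```

```bash
cat > fit2.py <<'E'
from fit import *
def go(yaw=None):
    def res(p,full=False):
        O=p[:3];F=frame(p[3]);th=p[4];e=p[5]/1000;f=p[6]/1000
        Q=lambda v:O+F@np.array(v)
        L=[(w,Q([-.046,0,.088]),W(214,178),1),(w,Q([e-.046,-e,.088]),W(95,306),1),(w,Q([e-.046,e,.088]),W(330,308),1),
           (w,Q([e-.046,-f,.088]),W(43,306),.5),(w,Q([e-.046,f,.088]),W(380,312),.5),
           (C[0],Q([-.049,0,.088]),S(130,178),1),(C[1],Q([-.049,0,.088]),D(537,213),1),
           (w,Q(pin(th,.137)),W(558,553),1),(C[0],Q(pin(th,.135)),S(340,62),1),(C[1],Q(pin(th,.135)),D(657,33),1)]
        r=[(proj(c,X)-u)*(k if not full else 1) for c,X,u,k in L]
        return r if full else np.concatenate(r)
    s=least_squares(res,[.545,-.194,.102,-5,1.32,44,62],x_scale=[.01,.01,.01,1,.1,2,2]);print(s.x.round(4));print(np.round(res(s.x,True),1).tolist())
    return s.x
x=go();np.save("hold.npy",x)
O=x[:3];F=frame(x[3]);o=ctrl.get_obs();T=R.from_rotvec(o["tool_rot"]).as_matrix()
print("tool in holder mm",(F.T@(o["tool_pos"]-O)*1000).round(1))
mv(O+F@[.006,0,.29],Rt(x[3]))
E
python3 fit2.py
```

```text
[ 0.521  -0.1843  0.171   4.1156  1.3264 32.2899 49.0634]
[[-4.5, 6.9], [5.5, 8.4], [-1.8, -4.1], [4.4, 11.3], [1.6, -8.9], [-13.8, -22.5], [-14.9, -14.4], [-4.6, -16.7], [13.7, 15.0], [8.7, 6.8]]
tool in holder mm [ 59.8  -9.4 226.4]
t 6.68 shift [-0.1971, 0.0093, 0.0705] turn [-0.0004, 0.0001, 0.046] mm [-78.8   3.7  28.2] deg [-0.08  0.01  8.29]
```

```bash
sed -i 's/75\*s-64\*c+64,z\])\/1000/75*s-64*c+64,z*1000])\/1000/' hold.py; python3 fit2.py
```

```text
[ 0.5467 -0.1929  0.0995 -4.5431  1.3216 44.2385 63.0778]
[[0.0, -0.0], [-0.5, 0.1], [0.1, -0.2], [0.2, -0.0], [0.2, -1.7], [0.7, 0.3], [-0.9, 1.0], [0.3, 0.8], [0.9, 1.1], [-1.0, -0.5]]
tool in holder mm [ 74.6 -12.  300.4]
t 6.68 shift [-0.1326, 0.0407, -0.1082] turn [-0.0004, 0.0001, -0.0021] mm [-53.1  16.3 -43.3] deg [-0.08  0.02 -0.37]
```

Call:
{"op": "jog_arm", "data": {"deltas": [[1,[-0.03,0.01,-0.026],[0,0,0]],[1,[-0.08,0.025,-0.066],[0,0,-0.002]],[1,[-0.115,0.036,-0.094],[0,0,-0.002]],[1,[-0.126,0.04,-0.104],[0,0,-0.002]],[1,[-0.126,0.04,-0.104],[0,0,-0.002]],[1,[-0.12,0.039,-0.115],[0,0,-0.002]],[1,[-0.09,0.037,-0.167],[0,0,-0.002]],[1,[-0.06,0.035,-0.219],[0,0,-0.002]],[1,[-0.045,0.034,-0.245],[0,0,-0.002]],[1,[-0.045,0.034,-0.245],[0,0,-0.002]],[1,[-0.045,0.034,-0.245],[0,0,-0.002]],[1,[-0.045,0.034,-0.245],[0,0,-0.002]]]}}

```text
t: 7.68
tool_pos: [0.4432, -0.1848, 0.3009]
tool_rot: [0.103, 2.614, -0.028]
contact_force: [0.7, 0.8, -7.7]
opening: 0.0312
grip_force: 61.7
```

```bash
cat >> hold.py <<'E'
def st(target=None):
    x=np.load("hold.npy");O=x[:3];F=frame(x[3]);o=ctrl.get_obs()
    T=R.from_rotvec(o["tool_rot"]).as_matrix()
    print("t",o["t"],"in holder mm",(F.T@(o["tool_pos"]-O)*1000).round(1),"rot",np.degrees(R.from_matrix(F.T@T@np.diag([-1,1,-1.])).as_rotvec()).round(2),
     "f_h",(F.T@o["contact_force"]).round(1),"f_w",o["contact_force"].round(1),"open",round(o["opening"],4))
    if target is not None: mv(O+F@(np.array(target)/1000),Rt(x[3]))
E
python3 - <<'E'
from hold import *
ctrl.get_image("wrist");ctrl.get_image("wrist");
for n in("side","wrist"): cv2.imwrite(f"pics/{n}5.png",ctrl.get_image(n)[:,:,::-1])
st([8.5,0,150]);st([8.5,0,125])
a=cv2.imread("pics/side5.png")[180:420,200:420];b=cv2.imread("pics/wrist5.png")
o=np.zeros((480,800,3),np.uint8);o[:,:440]=cv2.resize(a,(440,480));o[:480,440:]=b[:,140:500];cv2.imwrite("pics/c5.png",o)
E
```

```text
t 7.8833 in holder mm [ 10.3  -0.3 226.5] rot [-0.01 -0.14  0.01] f_h [-3.2  0.5 -7.2] f_w [ 0.9  0.5 -7.8] open 0.0312
t 7.88 shift [0.0916, -0.0066, -0.1677] turn [0.0002, 0.0008, 0.0] mm [ 36.6  -2.6 -67.1] deg [0.03 0.14 0.  ]
t 7.8833 in holder mm [ 10.3  -0.3 226.5] rot [-0.01 -0.14  0.01] f_h [-3.2  0.5 -7.2] f_w [ 0.9  0.5 -7.8] open 0.0312
t 7.88 shift [0.1227, -0.0091, -0.2219] turn [0.0002, 0.0008, 0.0] mm [ 49.1  -3.6 -88.7] deg [0.03 0.14 0.  ]
```

View pics/c5.png

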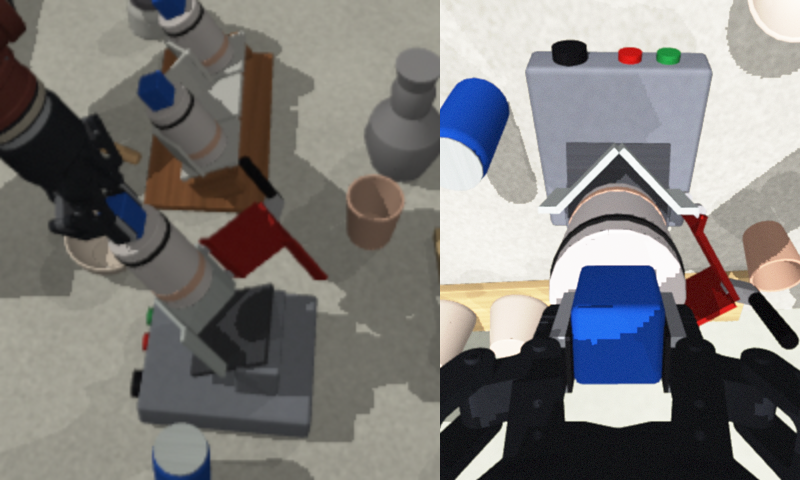

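The side half shows the jar parallel to the V and just above it. The wrist half shows it centred, with the V vertex at column 619 and the jar at 617, and clear of the red half.

Call:
{"op": "jog_arm", "data": {"deltas": [[1,[0.015,-0.001,-0.028],[0,0.001,0]],[1,[0.035,-0.003,-0.065],[0,0.001,0]],[1,[0.06,-0.005,-0.11],[0,0.001,0]],[1,[0.08,-0.006,-0.147],[0,0.001,0]],[1,[0.092,-0.0066,-0.168],[0,0.001,0]],[1,[0.092,-0.0066,-0.168],[0,0.001,0]],[1,[0.1,-0.007,-0.183],[0,0.001,0]],[1,[0.108,-0.008,-0.196],[0,0.001,0]],[1,[0.115,-0.0085,-0.209],[0,0.001,0]],[1,[0.12,-0.009,-0.217],[0,0.001,0]],[1,[0.12,-0.009,-0.217],[0,0.001,0]],[1,[0.12,-0.009,-0.217],[0,0.001,0]]]}}

```text
t: 8.88
tool_pos: [0.4904, -0.1879, 0.2119]
tool_rot: [0.104, 2.62, -0.026]
contact_force: [0.2, -0.4, -8.0]
opening: 0.0311
grip_force: 61.7
```

```bash
python3 -c "
from hold import *
st([6,0,118])"
```

```text
t 8.8833 in holder mm [  7.2   0.5 125.6] rot [ 0.09  0.19 -0.02] f_h [-3.8 -0.4 -7.1] f_w [ 0.2 -0.4 -8. ] open 0.0311
t 8.88 shift [0.0068, -0.0017, -0.018] turn [-0.0006, -0.001, -0.0001] mm [ 2.7 -0.7 -7.2] deg [-0.1  -0.19 -0.03]
```

Call:
{"op": "jog_arm", "data": {"deltas": [[1,[0.003,-0.001,-0.005],[0,0,0]],[1,[0.005,-0.001,-0.009],[0,0,0]],[1,[0.007,-0.001,-0.012],[0,0,0]],[1,[0.007,-0.001,-0.012],[0,0,0]],[1,[0.007,-0.001,-0.012],[0,0,0]]]}}

```text
t: 9.3
tool_pos: [0.4945, -0.1897, 0.2122]
tool_rot: [0.102, 2.614, -0.031]
contact_force: [-10.6, 0.8, 5.3]
opening: 0.0309
grip_force: 64.0
```

```bash
python3 -c "
from hold import *
st([4,0,118])"
```

```text
t 9.3 in holder mm [ 11.1  -1.  123.8] rot [-0.12 -0.13  0.1 ] f_h [-6.5 -0.   9.9] f_w [-10.6   0.8   5.3] open 0.0309
t 9.3 shift [-0.0078, 0.0032, -0.0214] turn [0.0009, 0.0006, -0.0001] mm [-3.1  1.3 -8.6] deg [ 0.16  0.11 -0.03]
```

Call:
{"op": "jog_arm", "data": {"deltas": [[1,[-0.002,0,0.003],[0,0,0]],[1,[-0.006,0.001,0.001],[0,0,0]],[1,[-0.01,0.002,-0.001],[0,0,0]],[1,[-0.015,0.003,-0.004],[0,0,0]],[1,[-0.015,0.003,-0.004],[0,0,0]],[1,[-0.015,0.003,-0.004],[0,0,0]],[1,[-0.015,0.003,-0.004],[0,0,0]]]}}

```text
t: 9.88
tool_pos: [0.4884, -0.1879, 0.2085]
tool_rot: [0.104, 2.614, -0.029]
contact_force: [-4.6, 0.9, 5.9]
opening: 0.0311
grip_force: 63.4
```

```bash
python3 - <<'E'
from hold import *
st([3.5,0,118])
cv2.imwrite("pics/side6.png",ctrl.get_image("side")[:,:,::-1]);cv2.imwrite("pics/w6.png",ctrl.get_image("wrist")[:,:,::-1]);cv2.imwrite("pics/sc6.png",ctrl.get_image("scene")[:,:,::-1])
st()
a=cv2.imread("pics/side6.png")[225:405,240:390];b=cv2.imread("pics/sc6.png")[200:380,190:340]
o=np.hstack([cv2.resize(a,(400,480),interpolation=2),cv2.resize(b,(400,480),interpolation=2)]);cv2.imwrite("pics/c6.png",o)
E
```

```text
t 9.8833 in holder mm [  3.8   0.3 123.7] rot [-0.04 -0.11  0.  ] f_h [-1.1  0.5  7.5] f_w [-4.6  0.9  5.9] open 0.0311
t 9.88 shift [0.0063, -0.0012, -0.0127] turn [0.0003, 0.0006, 0.0001] mm [ 2.5 -0.5 -5.1] deg [0.05 0.1  0.02]
t 10.0333 in holder mm [  3.8   0.3 123.7] rot [-0.04 -0.1   0.  ] f_h [-1.2 -0.9  8. ] f_w [-5.1 -0.5  6.3] open 0.031
```

View pics/c6.png

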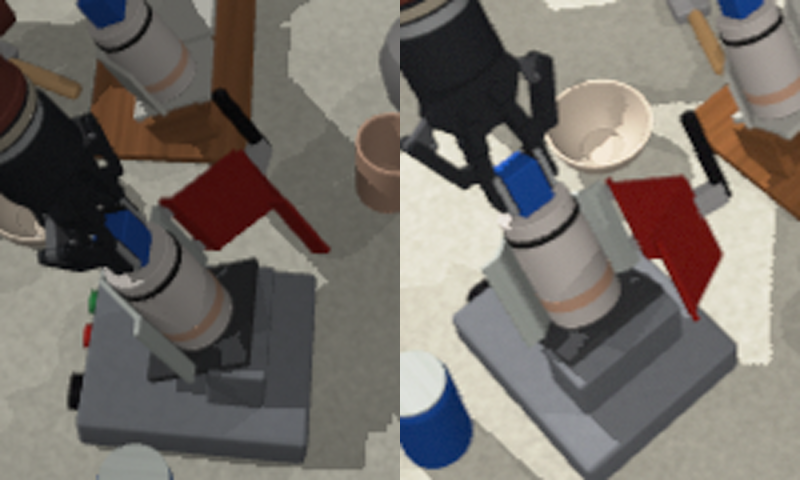

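Both halves show the jar standing on the floor inside the V with the pads still on the knob. I'll nudge it downhill a little and release.

Call:
{"op": "jog_arm", "data": {"deltas": [[1,[-0.005,0,-0.001],[0,0,0]],[1,[-0.007,0,-0.002],[0,0,0]],[1,[-0.007,0,-0.002],[0,0,0]],[1,[-0.007,0,-0.002],[0,0,0]],[1,[-0.007,0,-0.002],[0,0,0]]]}}

```text
t: 10.45
tool_pos: [0.4869, -0.1879, 0.2076]
tool_rot: [0.106, 2.61, -0.028]
contact_force: [12.0, -1.3, -0.4]
opening: 0.0313
grip_force: 61.8
```

```bash
python3 -c "
from hold import *
st()"
```

```text
t 10.45 in holder mm [  2.1   0.2 123.6] rot [-0.04 -0.36 -0.08] f_h [10.2 -0.3 -6.3] f_w [12.  -1.3 -0.4] open 0.0313
```

Call:
{"op": "jog_arm", "data": {"deltas": [[1,[0.004,0,-0.001],[0,0,0]],[1,[0.004,0,-0.001],[0,0,0]],[1,[0.004,0,-0.001],[0,0,0]],[0.1,[0.004,0,-0.001],[0,0,0]],[-0.3,[0.004,0,-0.001],[0,0,0]],[-0.3,[0.004,0,-0.001],[0,0,0]],[-0.3,[0.004,0,-0.001],[0,0,0]],[-0.3,[0.004,0,-0.001],[0,0,0]],[-0.3,[0.004,0,-0.001],[0,0,0]],[-0.3,[0.004,0,-0.001],[0,0,0]]]}}

```text
t: 11.28
tool_pos: [0.4859, -0.1872, 0.2043]
tool_rot: [0.104, 2.619, -0.026]
contact_force: [-0.3, -0.1, 0.9]
opening: 0.0555
grip_force: 0.0
```

```bash
python3 -c "
from hold import *
st([3,0,200]);st([3,0,260])
x=np.load('hold.npy');print(x[4])
for th in (1.32,1,.7,.4,.2,0):print(th,(pin(th,.122)*1000).round(1))"
```

```text
t 11.2833 in holder mm [ -0.5   0.9 121.3] rot [ 0.07  0.18 -0.02] f_h [ 0.2 -0.2  0.9] f_w [-0.3 -0.1  0.9] open 0.0555
t 11.28 shift [-0.0908, 0.0051, 0.1748] turn [-0.0005, -0.001, -0.0001] mm [-36.3   2.   69.9] deg [-0.09 -0.18 -0.02]
t 11.2833 in holder mm [ -0.5   0.9 121.3] rot [ 0.07  0.18 -0.02] f_h [ 0.2 -0.2  0.9] f_w [-0.3 -0.1  0.9] open 0.0555
t 11.28 shift [-0.1655, 0.011, 0.3047] turn [-0.0005, -0.001, -0.0001] mm [-66.2   4.4 121.9] deg [-0.09 -0.18 -0.02]
1.3215822793719902
1.32 [ 80.6 120.8 122. ]
1 [ 94.4  92.5 122. ]
0.7 [ 98.6  63.4 122. ]
0.4 [ 94.   34.3 122. ]
0.2 [ 86.2  16.2 122. ]
0 [ 75.   0. 122.]
```

Call:
{"op": "jog_arm", "data": {"deltas": [[-0.3,[-0.015,0.001,0.029],[0,0,0]],[-0.3,[-0.045,0.003,0.087],[0,0,0]],[-0.3,[-0.0908,0.0051,0.175],[0,0,0]],[-0.3,[-0.0908,0.0051,0.175],[0,0,0]],[-0.3,[-0.0908,0.0051,0.175],[0,0,0]],[-0.3,[-0.04,0.08,0.2],[0,0,0]],[-0.3,[0.01,0.15,0.22],[0,0,0]],[-0.3,[0.06,0.23,0.25],[0,0,0]],[-0.3,[0.1,0.293,0.272],[0,0,0]],[-0.3,[0.1,0.293,0.272],[0,0,0]],[-0.3,[0.1,0.293,0.272],[0,0,0]],[-0.3,[0.1,0.293,0.272],[0,0,0]]]}}

```text
t: 12.28
tool_pos: [0.5256, -0.0699, 0.3113]
tool_rot: [0.103, 2.622, -0.025]
contact_force: [-0.1, -0.2, 0.0]
opening: 0.0552
grip_force: 0.0
```

```bash
python3 - <<'E'
from hold import *
for i in range(4): cw=ctrl.get_calibration("wrist");im=ctrl.get_image("wrist")
cv2.imwrite("pics/w7.png",im[:,:,::-1])
st([80.6,120.8,112])
x=np.load("hold.npy");O=x[:3];F=frame(x[3])
# predicted pin top/knob centre vs image
for n,v in(("pin",pin(x[4],.137)),("pinb",pin(x[4],.1)),("knob",np.array([0,0,.15]))): print(n,proj(cw,O+F@v).round(1))
print("blue",[b[:2] for b in blobs(im,(100,120,30),(128,255,255),200)[0]])
g=im.max(2);p=proj(cw,O+F@pin(x[4],.137)).astype(int);s=g[p[1]-50:p[1]+51:5,p[0]-60:p[0]+61:5];print(s)
E
```

```text
t 12.4833 in holder mm [ 79.7 119.6 199.7] rot [ 0.01  0.24 -0.13] f_h [ 0.1  0.7 -0.3] f_w [ 0.3  0.6 -0.2] open 0.0554
t 12.48 shift [0.1115, -0.006, -0.1888] turn [-0.0005, -0.0013, 0.0006] mm [ 44.6  -2.4 -75.5] deg [-0.09 -0.23  0.1 ]
pin [321.7 262.9]
pinb [321.1 243.9]
knob [ 77.2 119.4]
blue [([59.9, 82.9], [0, 0, 139, 151, 12019]), ([622.7, 4.7], [606, 0, 34, 11, 342])]
[[239 242 229 205  76  73 104 205 236 173 190 234 233 235 233 237 236 238
  236 239 236 167 117 119 116]
 [240 233 240 201 206  72 178 110 110 110 108 175 234 234 233 237 235 228
  240 233 170 167 116 120 120]
 [236 189 100 114 205 133 180 236 236 228 172 113 103 233 238 237 239 178
  159 187 168 160 113 155 140]
 [ 98  98  99 100 189 204 133 233 232 232 222  11  14  20 171 231 236 164
  167 166 168 169 147 119 126]
 [ 95  98 100 100 113  75 232 235 234 234  16  19  11   7 158 177 178 171
  169 175 159 163 162 115 126]
 [ 99  98  93 198 207 194 154 198 233 235  11  14  15  11 147 145 150 155
  150 153 153 141 131 122 126]
 [ 92 161 206 204 161 146 130 122 126 126  16  13  19  10 213 129 130 131
  124 120 124 
[... 787 characters left out ...]
41 148 234 230 137 137 134 159 168 166
  171 171 175 175 207 243 176]
 [239 239 241 230 225 237 241 240 241 241 238 137 137 133 131 175 179 178
  173 174 171 174 174 170 161]
 [241 241 242 240 223 236 240 243 240 239 234 131 138 134 136 174 173 173
  172 170 161 164 163 164 176]
 [235 232 232 230 220 236 240 243 236 240 139 140 138 134 129 149 154 160
  164 183 194 201 212 226 231]
 [218 214 231 235 215 234 250 250 249 249 195 188 140 137 209 231 232 234
  233 234 234 231 233 234 233]
 [227 231 230 231 212 249 248 249 249 250 196 193 196 145 233 234 231 235
  233 234 233 233 234 233 233]
 [229 229 231 231 230 249 249 249 249 249 191 196 193 189 234 232 234 235
  235 236 234 235 233 231 233]]
```

Call:
{"op": "jog_arm", "data": {"deltas": [[-0.3,[0.02,-0.001,-0.034],[0,-0.001,0]],[-0.3,[0.05,-0.003,-0.085],[0,-0.001,0]],[-0.3,[0.08,-0.004,-0.135],[0,-0.001,0]],[-0.3,[0.1,-0.005,-0.17],[0,-0.001,0]],[-0.3,[0.1115,-0.006,-0.189],[0,-0.001,0]],[-0.3,[0.1115,-0.006,-0.189],[0,-0.001,0]],[-0.3,[0.1115,-0.006,-0.189],[0,-0.001,0]],[-0.3,[0.1115,-0.006,-0.189],[0,-0.001,0]]], "squeeze": 25}}

```text
t: 13.15
tool_pos: [0.5709, -0.073, 0.2393]
tool_rot: [0.104, 2.614, -0.027]
contact_force: [-0.6, 0.1, 0.7]
opening: 0.0558
grip_force: 0.0
```

Call:
{"op": "jog_arm", "data": {"deltas": [[1,[0,0,0],[0,0,0]],[1,[0,0,0],[0,0,0]],[1,[0,0,0],[0,0,0]],[1,[0,0,0],[0,0,0]],[1,[0,0,0],[0,0,0]],[1,[0,0,0],[0,0,0]],[1,[0,0,0],[0,0,0]],[1,[0,0,0],[0,0,0]]]}}

```text
t: 13.82
tool_pos: [0.5707, -0.0726, 0.2387]
tool_rot: [0.103, 2.615, -0.027]
contact_force: [-6.1, -0.4, 5.5]
opening: 0.0134
grip_force: 25.3
```

```bash
python3 - <<'E'
from hold import *
st()
x=np.load("hold.npy");O=x[:3];F=frame(x[3]);o=ctrl.get_obs();p=F.T@(o["tool_pos"]-O)*1000
r=p[:2]-[0,64];print("radius",np.hypot(*r),"theta",np.arctan2(r[1],r[0])+np.arctan2(64,75))
t0=np.arctan2(r[1],r[0])+np.arctan2(64,75)
for th in np.linspace(t0,0,12)[1:]:
    q=pin(th,0)-pin(t0,0);print(round(th,2),(F@q/.4).round(4).tolist())
E
```

```text
t 13.8167 in holder mm [ 82.1 121.8 113.4] rot [ 0.04 -0.05  0.01] f_h [-2.5 -0.9  7.7] f_w [-6.1 -0.4  5.5] open 0.0134
radius 100.36718950359307 theta 1.3199223824959163
1.2 [0.0114, -0.0261, 0.0078]
1.08 [0.02, -0.0537, 0.014]
0.96 [0.0257, -0.0824, 0.0185]
0.84 [0.0283, -0.1117, 0.0214]
0.72 [0.0278, -0.1412, 0.0225]
0.6 [0.0243, -0.1706, 0.0218]
0.48 [0.0177, -0.1993, 0.0193]
0.36 [0.0083, -0.227, 0.0152]
0.24 [-0.0039, -0.2532, 0.0093]
0.12 [-0.0188, -0.2777, 0.0019]
0.0 [-0.036, -0.3, -0.007]
```

Call:
{"op": "jog_arm", "data": {"deltas": [[1,[-0.003,0,0.005],[0,0,0]],[1,[0.003,-0.013,0.009],[0,0,0]],[1,[0.008,-0.026,0.013],[0,0,0]],[1,[0.017,-0.054,0.019],[0,0,0]],[1,[0.023,-0.082,0.0235],[0,0,0]],[1,[0.025,-0.112,0.0265],[0,0,0]],[1,[0.025,-0.141,0.0275],[0,0,0]],[1,[0.021,-0.1706,0.027],[0,0,0]],[1,[0.015,-0.199,0.0245],[0,0,0]],[1,[0.005,-0.227,0.02],[0,0,0]],[1,[0.005,-0.227,0.02],[0,0,0]],[1,[0.005,-0.227,0.02],[0,0,0]]]}}

```text
t: 14.82
tool_pos: [0.5735, -0.1647, 0.2463]
tool_rot: [0.106, 2.613, -0.03]
contact_force: [6.7, -4.4, -1.6]
opening: 0.0132
grip_force: 25.6
```

```bash
cat >> hold.py <<'E'
def arc():
    st();x=np.load("hold.npy");O=x[:3];F=frame(x[3]);o=ctrl.get_obs();p=F.T@(o["tool_pos"]-O)*1000
    r=p[:2]-[0,64];t0=np.arctan2(r[1],r[0])+np.arctan2(64,75);print("radius",np.hypot(*r),"theta",t0)
    for th in (.24,.12,.06,0,-.04): print(th,(F@(pin(th,0)-pin(t0,0))/.4).round(4).tolist())
E
python3 -c "
from hold import *
arc()"
```

```text
t 14.8167 in holder mm [ 94.6  30.2 114.9] rot [-0.09 -0.21 -0.08] f_h [ 5.3 -3.8 -4.9] f_w [ 6.7 -4.4 -1.6] open 0.0132
radius 100.43540872821188 theta 0.36315005317482196
0.24 [-0.0125, -0.027, -0.006]
0.12 [-0.0274, -0.0514, -0.0134]
0.06 [-0.0357, -0.0629, -0.0177]
0 [-0.0446, -0.0737, -0.0223]
-0.04 [-0.0508, -0.0806, -0.0256]
```

Call:
{"op": "jog_arm", "data": {"deltas": [[1,[-0.006,-0.013,-0.003],[0,0,0]],[1,[-0.0125,-0.027,-0.006],[0,0,0]],[1,[-0.02,-0.039,-0.0097],[0,0,0]],[1,[-0.0274,-0.0514,-0.0134],[0,0,0]],[1,[-0.0357,-0.063,-0.0177],[0,0,0]],[1,[-0.04,-0.068,-0.02],[0,0,0]],[1,[-0.0446,-0.0737,-0.0223],[0,0,0]],[1,[-0.0446,-0.0737,-0.0223],[0,0,0]],[1,[-0.0446,-0.0737,-0.0223],[0,0,0]],[1,[-0.0446,-0.0737,-0.0223],[0,0,0]]]}}

```text
t: 15.65
tool_pos: [0.555, -0.1932, 0.2372]
tool_rot: [0.104, 2.615, -0.028]
contact_force: [3.5, -3.7, 0.7]
opening: 0.0133
grip_force: 25.9
```

```bash
python3 -c "
from hold import *
arc()"
```

```text
t 15.65 in holder mm [ 76.    0.3 115.1] rot [-0.   -0.06 -0.01] f_h [ 3.7 -3.4 -1.3] f_w [ 3.5 -3.7  0.7] open 0.0133
radius 99.13843775870842 theta 0.009218124644744363
0.24 [0.0307, 0.0451, 0.0156]
0.12 [0.0158, 0.0207, 0.0082]
0.06 [0.0075, 0.0092, 0.0039]
0 [-0.0014, -0.0016, -0.0007]
-0.04 [-0.0076, -0.0085, -0.004]
```

Call:
{"op": "jog_arm", "data": {"deltas": [[1,[-0.004,-0.004,-0.002],[0,0,0]],[1,[-0.0076,-0.0085,-0.004],[0,0,0]],[1,[-0.0115,-0.0125,-0.006],[0,0,0]],[1,[-0.0115,-0.0125,-0.006],[0,0,0]],[1,[-0.0115,-0.0125,-0.006],[0,0,0]]]}}

```text
t: 16.07
tool_pos: [0.5541, -0.194, 0.2369]
tool_rot: [0.104, 2.605, -0.015]
contact_force: [24.7, 10.4, -2.1]
opening: 0.0129
grip_force: 25.7
```

```bash
python3 -c "
from hold import *
arc()"
```

```text
t 16.0667 in holder mm [ 75.2  -0.5 115.3] rot [ 0.55 -0.63 -0.18] f_h [ 19.6  12.3 -13.7] f_w [24.7 10.4 -2.1] open 0.0129
radius 99.12525109504617 theta -0.0026780783897645266
0.24 [0.0325, 0.0472, 0.0165]
0.12 [0.0177, 0.0228, 0.0091]
0.06 [0.0093, 0.0113, 0.0048]
0 [0.0004, 0.0005, 0.0002]
-0.04 [-0.0058, -0.0064, -0.0031]
```

Call:
{"op": "jog_arm", "data": {"deltas": [[1,[0.008,0.008,0.004],[0,0,0]],[1,[0.008,0.008,0.004],[0,0,0]],[-0.1,[0.008,0.008,0.004],[0,0,0]],[-0.3,[0.008,0.008,0.004],[0,0,0]],[-0.3,[0.008,0.008,0.004],[0,0,0]],[-0.3,[0.008,0.008,0.004],[0,0,0]],[-0.3,[0.008,0.008,0.004],[0,0,0]],[-0.3,[-0.01,0.009,0.035],[0,0,0]],[-0.3,[-0.05,0.012,0.104],[0,0,0]],[-0.3,[-0.1,0.016,0.19],[0,0,0]],[-0.3,[-0.15,0.02,0.277],[0,0,0]],[-0.3,[-0.2,0.024,0.364],[0,0,0]]]}}

```text
t: 17.07
tool_pos: [0.4689, -0.1876, 0.3809]
tool_rot: [0.104, 2.617, -0.025]
contact_force: [0.1, 0.4, 1.1]
opening: 0.0555
grip_force: 0.0
```

Call:
{"op": "jog_arm", "data": {"deltas": [[-0.3,[-0.05,0,0.1],[0,0,0]],[-0.3,[-0.1,0,0.15],[0,0,0]],[-0.3,[-0.2,0,0.2],[0,0,0]],[-0.3,[-0.2,0,0.2],[0,0,0]],[-0.3,[-0.2,0,0.2],[0,0,0]],[-0.3,[-0.2,0,0.2],[0,0,0]]]}}

```text
t: 17.57
tool_pos: [0.3901, -0.1883, 0.4595]
tool_rot: [0.105, 2.616, -0.026]
contact_force: [-0.0, 0.7, 0.1]
opening: 0.0558
grip_force: 0.0
```

```bash
python3 - <<'E'
from hold import *
ims=[ctrl.get_image(n)[:,:,::-1] for n in("side","scene","wrist")]
st()
a=cv2.resize(ims[0][170:410,200:440],(400,400),interpolation=2);b=cv2.resize(ims[1][150:390,180:420],(400,400),interpolation=2)
cv2.imwrite("pics/fin.png",np.hstack([a,b]))
E
```

```text
t 17.7167 in holder mm [ 44.1  -7.3 388.3] rot [ 0.25  0.14 -0.04] f_h [ 0.5 -0.6  0.8] f_w [-0.  -0.6  1. ] open 0.0554
```

View pics/fin.png

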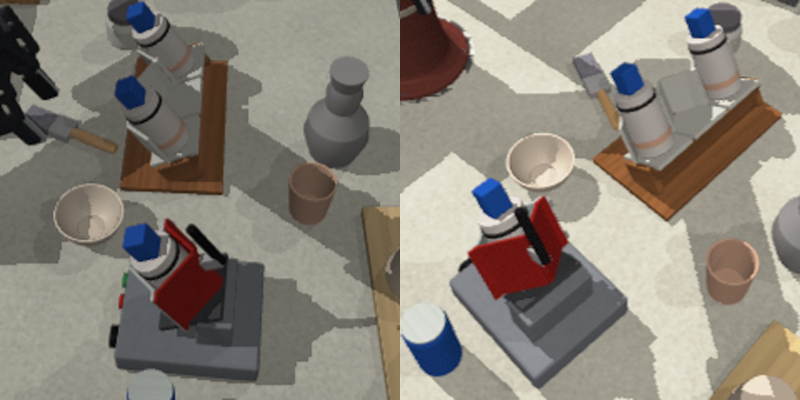

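Both halves show the red half closed around the jar, the other two jars seated and the bystanders unmoved. I'll check numerically how deep the jar sits.

```bash
python3 - <<'E'
from hold import *
x=np.load("hold.npy");O=x[:3];F=frame(x[3])
N=("scene","side");C=[ctrl.get_calibration(n) for n in N];I=[ctrl.get_image(n) for n in N]
G=np.array([[i,j,k] for i in(-16,16) for j in(-16,16) for k in(-20,20)])/1000
ref=[]
def bbc(im,c,X,lim=25):
    p=proj(c,X);b=min(blobs(im,(100,120,30),(128,255,255),100)[0],key=lambda t:np.hypot(*(np.array(t[0])-p)))[1]
    return np.array([b[0]+(b[2]-1)/2,b[1]+(b[3]-1)/2])
def meas(K,Fr):
    ps=[bbc(i,c,K) for i,c in zip(I,C)]
    for _ in range(4):
        qs=[]
        for c,p in zip(C,ps):
            u=np.array([proj(c,K+Fr@g) for g in G]);qs.append(p-((u.max(0)+u.min(0))/2-proj(c,K)))
        K,r=tri(C,qs)
    return K,r
K,r=meas(O+F@[0,0,.13],F);print("placed knob in holder",(F.T@(K-O)*1000).round(1),r)
for k in ([.4436,.1105,.1722],[.4518,.2791,.172]):
    K2,r=meas(np.array(k),frame(-2.7));print("rack knob shift mm",((K2-k)*1000).round(1),r)
# pin top closed
E
```

```text
placed knob in holder [  2.   -2.  139.1] [[0.0, -0.2], [0.1, 0.1]]
rack knob shift mm [ 1.1 -2.7  3.4] [[0.1, -0.2], [0.1, 0.2]]
rack knob shift mm [ 1.5 -4.6  5.5] [[0.0, -0.2], [0.0, 0.1]]
```

The camera-only depth is uncertain by about 5 mm. I'll touch the knob top, which also presses the jar home, and then the pin top. The knob top should be 13 mm above the pin top.

```bash
python3 -c "
from hold import *
st([2,0,200]);st([2,0,170])"
```

```text
t 17.8167 in holder mm [ 44.4  -7.3 388.6] rot [ 0.23  0.12 -0.02] f_h [ 0.9 -0.5  0.2] f_w [ 0.6 -0.5  0.7] open 0.0557
t 17.82 shift [0.145, 0.0067, -0.4614] turn [-0.0012, -0.0006, -0.0006] mm [  58.     2.7 -184.6] deg [-0.22 -0.1  -0.1 ]
t 17.8167 in holder mm [ 44.4  -7.3 388.6] rot [ 0.23  0.12 -0.02] f_h [ 0.9 -0.5  0.2] f_w [ 0.6 -0.5  0.7] open 0.0557
t 17.82 shift [0.1824, 0.0038, -0.5263] turn [-0.0012, -0.0006, -0.0006] mm [  73.     1.5 -210.5] deg [-0.22 -0.1  -0.1 ]
```

Call:
{"op": "jog_arm", "data": {"deltas": [[1,[-0.045,0.012,-0.025],[-0.001,-0.001,0]],[1,[-0.09,0.025,-0.05],[-0.001,-0.001,0]],[1,[-0.04,0.021,-0.137],[-0.001,-0.001,0]],[1,[0.01,0.017,-0.225],[-0.001,-0.001,0]],[1,[0.06,0.013,-0.312],[-0.001,-0.001,0]],[1,[0.11,0.009,-0.4],[-0.001,-0.001,0]],[1,[0.145,0.007,-0.461],[-0.001,-0.001,0]],[1,[0.165,0.005,-0.496],[-0.001,-0.001,0]],[1,[0.178,0.004,-0.518],[-0.001,-0.001,0]],[1,[0.178,0.004,-0.518],[-0.001,-0.001,0]],[1,[0.178,0.004,-0.518],[-0.001,-0.001,0]],[1,[0.178,0.004,-0.518],[-0.001,-0.001,0]]]}}

```text
t: 18.82
tool_pos: [0.4617, -0.1869, 0.2546]
tool_rot: [0.102, 2.611, -0.032]
contact_force: [0.7, -0.3, 0.4]
opening: 0.0001
grip_force: 0.0
```

```bash
python3 -c "
from hold import *
st([2,0,155])"
```

```text
t 18.8167 in holder mm [  3.8  -0.8 176.9] rot [-0.13 -0.32  0.1 ] f_h [ 0.8 -0.2 -0.1] f_w [ 0.7 -0.3  0.4] open 0.0001
t 18.82 shift [0.0236, 0.0, -0.0497] turn [0.001, 0.0017, -0.0001] mm [  9.4   0.  -19.9] deg [ 0.19  0.31 -0.02]
```

Call:
{"op": "jog_arm", "data": {"deltas": [[1,[0.005,0,-0.01],[0.001,0.002,0]],[1,[0.01,0,-0.02],[0.001,0.002,0]],[1,[0.014,0,-0.03],[0.001,0.002,0]],[1,[0.018,0,-0.038],[0.001,0.002,0]],[1,[0.02,0,-0.042],[0.001,0.002,0]],[1,[0.022,0,-0.045],[0.001,0.002,0]],[1,[0.022,0,-0.045],[0.001,0.002,0]]]}}

```text
t: 19.4
tool_pos: [0.47, -0.1869, 0.2366]
tool_rot: [0.102, 2.62, -0.028]
contact_force: [-10.9, 1.4, 8.4]
opening: 0.0001
grip_force: 6.6
```

```bash
python3 -c "
from hold import *
st([2,0,152])"
```

```text
t 19.4 in holder mm [ 1.900e+00 -1.000e-01  1.572e+02] rot [0.   0.19 0.07] f_h [-5.3  0.5 12.8] f_w [-10.9   1.4   8.4] open 0.0001
t 19.4 shift [0.0067, -0.0002, -0.0113] turn [0.0001, -0.0011, -0.0003] mm [ 2.7 -0.1 -4.5] deg [ 0.02 -0.19 -0.06]
```

Call:
{"op": "jog_arm", "data": {"deltas": [[1,[0.002,0,-0.0035],[0,0,0]],[1,[0.003,0,-0.005],[0,0,0]],[1,[0.003,0,-0.005],[0,0,0]],[1,[0.003,0,-0.005],[0,0,0]]]}}

```text
t: 19.73
tool_pos: [0.4716, -0.1876, 0.2378]
tool_rot: [0.101, 2.617, -0.032]
contact_force: [-18.6, 3.6, 18.9]
opening: -0.0001
grip_force: 12.7
```

```bash
python3 -c "
from hold import *
st([2,0,185]);st([75,0,160])"
```

```text
t 19.7333 in holder mm [  3.9  -0.7 157.5] rot [-0.12  0.05  0.16] f_h [-6.9  2.1 25.8] f_w [-18.6   3.6  18.9] open -0.0001
t 19.73 shift [-0.0384, 0.0049, 0.0572] turn [0.001, -0.0003, -0.0004] mm [-15.3   1.9  22.9] deg [ 0.18 -0.06 -0.08]
t 19.7333 in holder mm [  3.9  -0.7 157.5] rot [-0.12  0.05  0.16] f_h [-6.9  2.1 25.8] f_w [-18.6   3.6  18.9] open -0.0001
t 19.73 shift [0.1503, -0.0101, 0.0943] turn [0.001, -0.0003, -0.0004] mm [60.1 -4.1 37.7] deg [ 0.18 -0.06 -0.08]
```

Call:
{"op": "jog_arm", "data": {"deltas": [[1,[-0.015,0.002,0.025],[0.001,0,0]],[1,[-0.038,0.005,0.057],[0.001,0,0]],[1,[-0.038,0.005,0.057],[0.001,0,0]],[1,[0.04,-0.001,0.1],[0.001,0,0]],[1,[0.119,-0.008,0.148],[0.001,0,0]],[1,[0.119,-0.008,0.148],[0.001,0,0]],[1,[0.135,-0.009,0.121],[0.001,0,0]],[1,[0.145,-0.01,0.104],[0.001,0,0]],[1,[0.15,-0.01,0.095],[0.001,0,0]],[1,[0.15,-0.01,0.095],[0.001,0,0]],[1,[0.15,-0.01,0.095],[0.001,0,0]],[1,[0.15,-0.01,0.095],[0.001,0,0]]]}}

```text
t: 20.73
tool_pos: [0.5312, -0.1906, 0.2709]
tool_rot: [0.105, 2.619, -0.022]
contact_force: [0.7, -0.6, -0.0]
opening: 0.0002
grip_force: 0.0
```

```bash
python3 -c "
from hold import *
st([75,0,143])"
```

```text
t 20.7333 in holder mm [ 72.1   1.  156.3] rot [ 0.2   0.16 -0.11] f_h [ 0.6 -0.6 -0.4] f_w [ 0.7 -0.6 -0. ] open 0.0002
t 20.73 shift [0.0226, -0.0044, -0.0252] turn [-0.0014, -0.0008, -0.0] mm [  9.   -1.8 -10.1] deg [-0.24 -0.14 -0.  ]
```

Call:
{"op": "jog_arm", "data": {"deltas": [[1,[0.008,-0.003,-0.003],[0,0,0]],[1,[0.012,-0.003,-0.01],[0,0,0]],[1,[0.017,-0.004,-0.018],[0,0,0]],[1,[0.021,-0.0044,-0.023],[0,0,0]],[1,[0.0226,-0.0044,-0.0252],[0,0,0]],[1,[0.0226,-0.0044,-0.0252],[0,0,0]],[1,[0.0226,-0.0044,-0.0252],[0,0,0]]]}}

```text
t: 21.32
tool_pos: [0.54, -0.192, 0.2618]
tool_rot: [0.103, 2.621, -0.022]
contact_force: [-10.2, 3.0, 7.2]
opening: -0.0
grip_force: 5.7
```

```bash
python3 -c "
from hold import *
st([75,0,138]);st([75,0,200])"
```

```text
t 21.3167 in holder mm [ 75.3   0.3 144. ] rot [ 0.24  0.26 -0.04] f_h [-5.5  2.2 11.5] f_w [-10.2   3.    7.2] open -0.0
t 21.32 shift [0.0068, -0.0012, -0.0134] turn [-0.0014, -0.0014, -0.0005] mm [ 2.7 -0.5 -5.4] deg [-0.25 -0.24 -0.08]
t 21.3167 in holder mm [ 75.3   0.3 144. ] rot [ 0.24  0.26 -0.04] f_h [-5.5  2.2 11.5] f_w [-10.2   3.    7.2] open -0.0
t 21.32 shift [-0.0705, 0.0049, 0.1208] turn [-0.0014, -0.0014, -0.0005] mm [-28.2   2.   48.3] deg [-0.25 -0.24 -0.08]
```

The pin top is at 144.0 mm and the knob top at 157.3 mm. The 13.3 mm difference means the jar is fully home and the 7 mm offset was only my frame estimate. I'll retreat and check the pin once more.

Call:
{"op": "jog_arm", "data": {"deltas": [[1,[-0.02,0.001,0.035],[0,0,0]],[1,[-0.07,0.005,0.121],[0,0,0]],[1,[-0.12,0.009,0.208],[0,0,0]],[1,[-0.17,0.012,0.295],[0,0,0]],[1,[-0.22,0.012,0.38],[0,0,0]],[1,[-0.3,0.012,0.45],[0,0,0]],[1,[-0.35,0.012,0.5],[0,0,0]],[1,[-0.35,0.012,0.5],[0,0,0]],[1,[-0.35,0.012,0.5],[0,0,0]],[1,[-0.35,0.012,0.5],[0,0,0]],[1,[-0.35,0.012,0.5],[0,0,0]],[1,[-0.35,0.012,0.5],[0,0,0]]]}}

```text
t: 22.32
tool_pos: [0.4009, -0.1872, 0.4582]
tool_rot: [0.105, 2.622, -0.018]
contact_force: [0.7, 0.4, -0.3]
opening: -0.0002
grip_force: 0.0
```

```bash
python3 - <<'E'
from hold import *
st()
A=cv2.imread("pics/fin.png")
for n,sl,o in(("side",(slice(170,410),slice(200,440)),0),("scene",(slice(150,390),slice(180,420)),400)):
    im=ctrl.get_image(n)[:,:,::-1];b=cv2.resize(im[sl],(400,400),interpolation=2);old=A[:,o:o+400]
    d=cv2.absdiff(b,old).max(2);s=(slice(215,330),slice(110,240)) if n=="side" else (slice(170,310),slice(60,180))
    print(n,"changed px near shell",int((d[s]>50).sum()))
    for im2 in(b,old):
        h=cv2.cvtColor(np.ascontiguousarray(im2),cv2.COLOR_BGR2HSV);m=cv2.inRange(h,np.array((0,150,60)),np.array((8,255,255)));m[:s[0].start-30]=0
        print(cv2.moments(m)["m00"]/255,np.round([cv2.moments(m)[k]/max(cv2.moments(m)["m00"],1) for k in("m10","m01")],1))
E
```

```text
t 22.3167 in holder mm [ 53.1  -5.9 383.6] rot [ 0.39  0.35 -0.13] f_h [ 0.4  0.5 -0.6] f_w [ 0.7  0.4 -0.3] open -0.0002
side changed px near shell 8
3074.0 [185.7 284.5]
3091.0 [185.5 284.5]
scene changed px near shell 0
4429.0 [120.6 256.3]
4453.0 [120.6 256.2]
```

The shell hasn't moved since it was closed, so I'm handing the job in.

```bash
python3 -c "
from station import ctrl
print(ctrl.finish_job())"
```

```text
the job is handed in; nothing more can be done
None
```

The middle jar was the heavy one (about 0.8 kg); I seated it fully in the holder, closed the red half to its stop, left the two other jars unlifted in their pockets, and handed the job in at about 22 s of robot time; no verdict came back.

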